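# Dock a lamp housing along the datum fence

### The arm

A 7-joint arm with a two-finger parallel gripper is mounted at the origin on a cart in front of the work surface, level with it; the furniture and walls round the work are solid. World frame = base frame: x ahead of the robot, y to its left, z up, the work surface at z = 0. Lengths are in mm, angles in rad, forces in N, time in s.
With the tool pointing down it reaches from about 400 to 875 mm from the base axis. Payload 4.4 kg.
Tool frame: the origin (TCP) lies between the finger pads; the fingertips stand 11 mm ahead of it and the grasp point (between the pads) lies 8 mm behind it; y points along the fingers, x is the direction in which the jaws open and shut, and the axes are right-handed (so a half turn about y gives the same grasp; the last joint's range is limited). The gripper opens to 85 mm and grips with 20 to 120 N. Pads are 22 mm wide; open, the fingers measure 114 mm over their backs; the gripper's body (76 mm by 85 mm) begins 54 mm behind the grasp point. The pads swing forward as they close: fully open they stand 13 mm farther back than shut.
Start: joints at [1.051, 0.628, 0.038, 1.517, -0.027, 0.996, -0.02], TCP at [284.977, -584.214, 242.313] pointing down, gripper open.
Joint ranges: [-3.06, 3.06], [-0.37, 2.12], [-1.25, 1.32], [0.18, 2.47], [-1.1, 4.24], [0.23, 1.98], [-2.94, 2.94]. Speed limits (rad/s): [2.57, 2.57, 3.14, 3.14, 3.14, 3.14, 3.14].

### API

Orientations are given as [roll, pitch, yaw] about the fixed x, y, z axes, in that order (R = Rz(yaw) Ry(pitch) Rx(roll)).
In Python, from cell import * gives the robot as it stands.
- The arm moves only by the shell command python3 -m jog 'ROWS'. ROWS is JSON, a list of rows, each an object of numbers: "x", "y", "z": the shift along the tool's x, y, z in mm; "ax", "ay", "az": the turn, a rotation vector about the tool's x, y, z in rad; "grip": the finger opening in mm, from 0 to 85.4. In form: [{"x": .., "y": .., "z": .., "ax": .., "ay": .., "az": .., "grip": ..}, ...]. A call has 1 to 5 rows; each row is the pose to reach, as a shift and turn from the pose commanded when the call began, along the tool's axes at that moment; what a row does not reach only later rows make up. A row lasts 1/10 s, in which the tool goes at most 50 mm and 8.59 degrees, less where a joint would pass 70% of its speed; a pose out of reach is approached as far as the arm can. A call with a gripper value outside its range is refused whole. The fingers move at their own pace and stop on an object; the grip force is fixed at half the most. Time passes only in rows, so rows that repeat a pose let the fingers close. It gives the time, the measured TCP pose, the force and the opening at its end, in the units of the state.
- read_state(): the state, without advancing time (a new reading comes with each control period).
- get_image(name): name is "side" or "top" or "wrist"; returns a dict with "color" (480x640x3 uint8, red, green, blue), "vfov" (degrees; the focal length in pixels is half the picture's height over the tangent of half this angle, whatever the lens; pixels are square), "cx", "cy" (the principal point, pixels), "k1" (the pictures are not rectified: a ray, as slopes to the right and down, at radius r is drawn at 1 + k1 r^2 times it, then the intrinsics apply), "camera_from_world" (4x4, takes a point from world to camera coordinates). Camera axes: x right, y down, z forward; pixel columns grow to the right and rows downward; lengths in mm; the calibration is good to about 2 mm. A picture is of the moment at which its call begins. There is no depth.
- finish_job(): hands the job in, once; it reports no verdict.
The state is a dict: "clock": time; "qpos": joint angles; "qd": joint speeds; "tau": joint torques, N m; "eef_pos": TCP position; "tool_rot": TCP orientation; "force": force on the tool from outside, world axes, zero at the start; "torque": the same for the moment, N m; "width": finger opening in mm.
Only numpy, scipy, OpenCV 4.12 (cv2) and the standard library are available. Lean on these libraries where they do the work, as an engineer would, in place of code of your own. Each camera call takes 0.05 s, during which the arm holds its last target.

### The job

Put the loose round lamp housing against the right-hand half of the aluminium fence, then slide it leftwards along the fence, keeping it against the fence and flat on the bench, into the test dock past the sprung roller, and press it home until you feel the rubber buffer at the end give a little. Push gently: do not crush the buffer or force the housing against the fence. Leave the housing standing in the dock, held in by the roller, and the other things where they lie.

Things in the scene. Friction and masses are not known exactly. Their poses are not given: they have to be found in the camera images.
- housing: round finned aluminium lamp housing standing on the bench, 60 mm diameter, 36 mm high plus a black boss (24 mm diameter, 4 mm high) on top; 0.21 to 0.35 kg. Origin: centre of its underside; z up. It turns about z freely as it is pushed, so its x and y axes mean nothing.
- fence: fixed straight aluminium fence, 24 mm thick, 380 mm long, 40 mm high. Origin: centre of its underside; y runs along it (to the robot's left, the way the housing must travel), x away from the robot, z up. The smooth guiding face is towards the robot at x = -12 mm: the housing touches it with its origin at x = -42 mm. The lane is the bare bench.
- dock_mouth (a point): point on the bench in the lane, at fence x = -42, y = 90 mm (axes as the fence): NOMINAL place of the roller of the grey docking head clamped on the fence. The head's real pose is not reported: the roller is up to 17 mm before or after this point along the fence, so the end must be felt (or seen).
- dock_roof (a point): point 54 mm above the bench, 28 mm beyond dock_mouth (moves with the fence, not the head): nominal front edge of the head's roof over the lane, 46 to 54 mm above the bench; so the housing can only be slid in. A clamp screw on the fence reaches 68 mm. The keeper block on the robot's side, 36 mm high, has its face at fence x = -94 mm and starts 18 mm before the roller.
- keeper (a joint): travel (m) of the sprung black roller, 18 mm diameter, 11 to 29 mm up, on the robot's side of the lane: 0 = fully out, 54 mm from the fence; grows to 6 mm towards the robot as the housing passes, then returns to 0. Preload 4 N, 400 N/m; passing takes a push of 5 to 10 N. First touch with the housing's origin 21 mm short of the roller's centre.
- buffer (a joint): travel (m) of the round rubber buffer (18 mm diameter, 20 mm up) on the dock's end wall: 0 free, 6 N for each mm pressed, hard stop at 6 mm. Home means pressed by 0.5 mm or more (3 N) for a moment; over 3 mm (18 N) it is crushed. The housing touches it with its origin 22.5 mm beyond the roller's centre, 1.7 mm after the roller is fully out again.
- masking_tape: bystander: yellowish masking-tape roll lying flat, 80 mm diameter, 30 mm high, to the right of the fence. Origin: centre of its underside.
- solder_spool: bystander: blue solder spool, 52 mm flange, 40 mm high, to the left of the fence. Origin: on its underside, within the outline.
- marker_pen: bystander: blue and white marker pen lying on the bench, 127 mm long, 17 mm thick, on the robot's side of the dock. Origin: its middle, on its underside.
- tweezers: bystander: steel tweezers lying on the bench, 116 mm long, 10 mm thick, on the robot's side to the left of the dock. Origin: their middle, on the underside.
- side_cutters: bystander: yellow-handled side cutters lying on the bench, 133 mm long, 12 mm thick, well to the right. Origin: their middle, on the underside.
Things that resemble listed ones, but are neither listed nor needed, are in the scene too. Leave any green or red look-alike of the housing alone.

How it is judged:
By the outcome, as a careful person would: the job done as asked, in the order asked, and still so for the second after the job is handed in, with the robot touching nothing.
It also fails if it takes over 58 s, if anything falls off the work surface, if the arm or the gripper's body presses on something with over 40 N, if the wrist force passes 120 N, or if a joint passes its speed limit or range.

## Working session

There is one attempt and no reset: what is moved stays moved. The work goes in short steps, Python scripts to look and compute and a shell command to move; the robot and the scene stay as the last step left them, time stands still between calls to the robot, and variables do not carry over. Pictures are saved under pics/ and viewed, and the job is handed in when it is done.

```bash
ls; mkdir -p pics; cat > h.py <<'E'
from cell import *
import numpy as np, cv2
def K(im):
    f=240/np.tan(np.radians(im["vfov"])/2); return f
def ray(im,u,v):
    f=K(im); d=np.array([(u-im["cx"])/f,(v-im["cy"])/f]); p=d.copy()
    for _ in range(30): p=d/(1+im["k1"]*(p@p))
    M=np.array(im["camera_from_world"]); R=M[:3,:3]; t=M[:3,3]
    return -R.T@t, R.T@np.array([p[0],p[1],1])
def onz(im,u,v,z=0):
    o,d=ray(im,u,v); return o+d*(z-o[2])/d[2]
def proj(im,P):
    M=np.array(im["camera_from_world"]); c=M[:3,:3]@np.array(P)+M[:3,3]; p=c[:2]/c[2]
    p=p*(1+im["k1"]*(p@p)); f=K(im); return p*f+[im["cx"],im["cy"]]
def tri(im1,p1,im2,p2):
    o1,d1=ray(im1,*p1);o2,d2=ray(im2,*p2)
    A=np.c_[d1,-d2]; s=np.linalg.lstsq(A,o2-o1,rcond=None)[0]
    a=o1+d1*s[0];b=o2+d2*s[1]; return (a+b)/2,np.linalg.norm(a-b)
E
python3 - <<'E'
from h import *
import pickle
print(read_state())
for n in("side","top","wrist"):
    im=get_image(n); cv2.imwrite(f"pics/{n}0.png",im["color"][...,::-1]); pickle.dump(im,open(f"{n}0.pkl","wb"))
    M=np.array(im["camera_from_world"]); print(n,im["vfov"],im["k1"],(-M[:3,:3].T@M[:3,3]).round(),M[:3,:3].round(2).tolist())
E
```

```text
pics
{'clock': 0.0, 'qpos': array([ 1.05121903,  0.62935665,  0.03846124,  1.51837497, -0.02698165,
        0.99627439, -0.02000981]), 'qd': array([-0.00071858,  0.00255096, -0.00077074,  0.00085986, -0.00105953,
        0.00095633,  0.00123816]), 'tau': array([ 4.07415009e-04, -5.63398719e+01,  1.22654155e+00, -1.93448961e+01,
        1.11022656e-02,  1.04800297e-02,  3.25754195e-05]), 'eef_pos': array([ 284.68444114, -583.67293935,  241.38036833]), 'tool_rot': array([-1.57084866,  0.00189411, -1.11703467]), 'force': array([0.03824876, 0.22151065, 0.3307614 ]), 'torque': array([ 0.02452138, -0.021971  , -0.00354844]), 'width': 85.49261347561756}
side 42.65069396936401 -0.05658906936693328 [  32. 1409. 1150.] [[-0.96, -0.29, -0.02], [-0.15, 0.55, -0.82], [0.25, -0.78, -0.57]]
top 52.30211746895074 0.0012816451564238722 [ 332.  -62. 1196.] [[-0.0, -1.0, 0.01], [-0.99, 0.0, -0.16], [0.16, -0.01, -0.99]]
wrist 71.8276317686388 0.009851837638581887 [ 351. -552.  373.] [[0.44, -0.9, -0.0], [-0.86, -0.42, 0.29], [-0.26, -0.12, -0.96]]
```

View pics/top0.png

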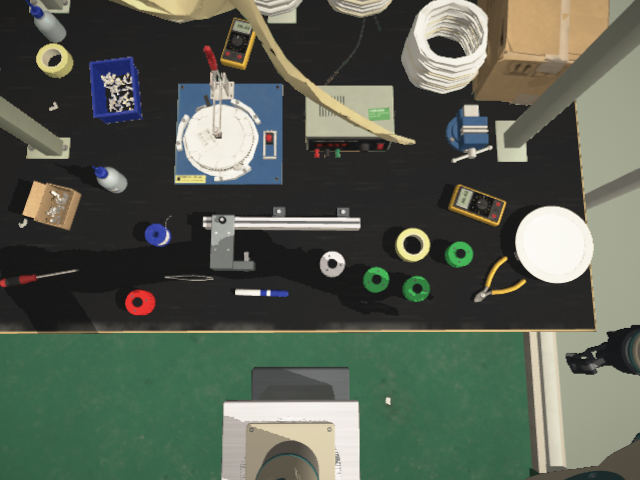

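View pics/side0.png

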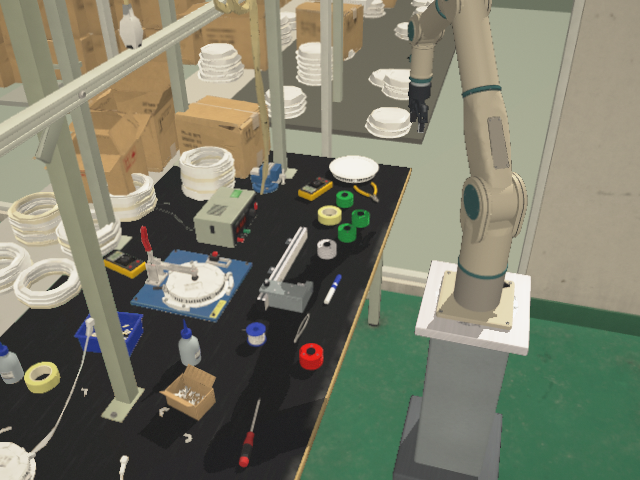

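View pics/wrist0.png

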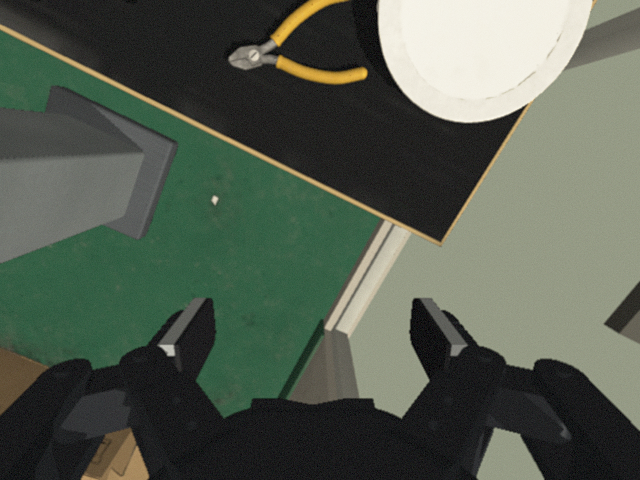

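Top view candidates for the housing are: silver at (332,264), green at (376,279), (416,288) and (459,254), red at (140,302), and the tape roll at (412,245). By the description it is the silver one with the dark boss. I'll check that in a crop and measure.

```bash
python3 - <<'E'
from h import *
import pickle
t=pickle.load(open("top0.pkl","rb")); s=pickle.load(open("side0.pkl","rb"))
a=t["color"][200:310,190:390][...,::-1]; cv2.imwrite("pics/c1.png",cv2.resize(a,None,fx=4,fy=4,interpolation=cv2.INTER_CUBIC))
a=s["color"][215:325,235:365][...,::-1]; cv2.imwrite("pics/c2.png",cv2.resize(a,None,fx=5,fy=5,interpolation=cv2.INTER_CUBIC))
E
```

```text
(no output)
```

View pics/c1.png

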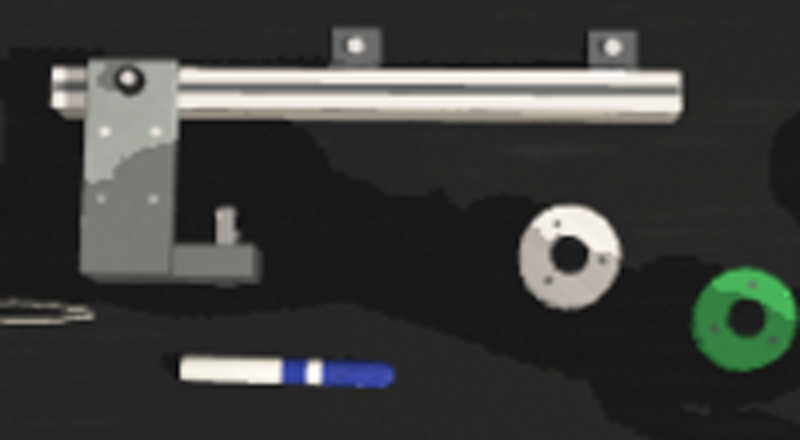

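View pics/c2.png

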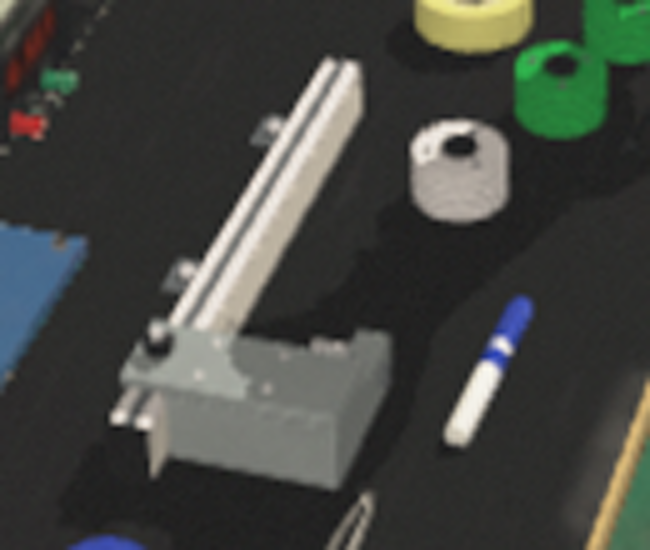

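The silver housing, with its dark boss, is confirmed: its crop centre is (570,254), which is top pixel (332,264). Next I'll measure the fence corners, the head and the housing.

```bash
python3 - <<'E'
from h import *
import pickle
t=pickle.load(open("top0.pkl","rb")); s=pickle.load(open("side0.pkl","rb"))
g=t["color"].astype(float)
f=lambda x,y:(190+(x+.5)/4-.5,200+(y+.5)/4-.5)
fs=lambda x,y:(235+(x+.5)/5-.5,215+(y+.5)/5-.5)
# fence back edge z=40 along columns: first bright transition
gray=g.mean(2)
pts=[]
for c in list(range(240,268))+list(range(290,332))+list(range(352,358)):
    col=gray[205:235,c]; i=np.where(col>110)[0]
    pts.append((c,205+i[0],205+i[-1]))
pts=np.array(pts)
b=np.array([onz(t,c,a-.5,40) for c,a,_ in pts]); e=np.array([onz(t,c,a+.5,40) for c,_,a in pts])
pb=np.polyfit(b[:,1],b[:,0],1); pe=np.polyfit(e[:,1],e[:,0],1)
print("back line",pb,"front",pe)
for n,p in dict(TL=(52,68),TR=(683,70),BL=(52,108),BR=(683,116)).items(): print(n,onz(t,*f(*p),40).round(1))
print("side: TL-back,front near",[onz(s,*fs(*p),40).round(1) for p in((111,415),(150,428),(330,60),(360,70))])
# housing
hsv=cv2.cvtColor(t["color"],cv2.COLOR_RGB2HSV)
m=((hsv[...,1]<60)&(hsv[...,2]>90)).astype(np.uint8); m[:, :312]=0;m[:,352:]=0;m[:245]=0;m[285:]=0
cs,_=cv2.findContours(m,cv2.RETR_EXTERNAL,cv2.CHAIN_APPROX_NONE); c=max(cs,key=cv2.contourArea)
print(cv2.minEnclosingCircle(c),cv2.fitEllipse(c)); u=cv2.fitEllipse(c)[0]; print("housing",onz(t,*u,36),onz(t,*u,34))
print("boss top",onz(t,*f(570,254),40), "side boss",onz(s,*fs(460,146),40))
print("tri boss",tri(t,f(570,254),s,fs(460,146)))
for n,p,z in [("roofFR",(178,60),54),("roofFR2",(176,245),54),("roofBL",(88,60),54),("roof nearL",(80,273),54),("keeperR",(255,245),36),("keeperRnear",(260,275),36),("brkt",(227,208),40),("brktR",(238,208),30),("pen",(180,368),8),("pen",(395,375),8),("green",(745,318),36),("greentop",(0,0),0)]:
    print(n,onz(t,*f(*p),z).round(1))
E
```

```text
back line [5.63540614e-03 5.85440317e+02] front [1.49175833e-02 5.54272929e+02]
TL [585.6 211.9  40. ]
TR [ 583.8 -168.8   40. ]
BL [561.  211.1  40. ]
BR [ 555.5 -168.4   40. ]
side: TL-back,front near [array([587.7, 206.7,  40. ]), array([562.7, 211.2,  40. ]), array([ 580.6, -165.5,   40. ]), array([ 558.2, -159.6,   40. ])]
((331.8289489746094, 263.618408203125), 13.290017127990723) ((331.94573974609375, 263.5221862792969), (24.70486831665039, 25.754024505615234), 21.17720603942871)
housing [471.53342204 -99.4148021   36.        ] [471.77361131 -99.47849084  34.        ]
boss top [472.00396826 -99.72084838  40.        ] side boss [472.20406612 -95.13784718  40.        ]
tri boss (array([472.96412601, -99.71700538,  36.64404176]), np.float64(1.1240940376808515))
roofFR [587.3 133.8  54. ]
roofFR2 [476.1 132.2  54. ]
roofBL [587.4 187.4  54. ]
roof nearL [459.7 188.   54. ]
keeperR [478.3  88.2  36. ]
keeperRnear [460.3  84.9  36. ]
brkt [500.1 104.8  40. ]
brktR [501.5  99.6  30. ]
pen [407.  135.8   8. ]
pen [402.4   5.7   8. ]
green [ 434.  -203.7   36. ]
greentop [638.  255.5   0. ]
```

The housing centre is about (472.3,-99.6). The fence face is at x≈561.5, centred on y≈21.4, with yaw≈-0.006. The roller is at y≈105 (keeper end 86, roof edge 133). Next I'll write a planning helper.

```bash
cat > plan.py <<'E'
import sys
from h import *
from scipy.spatial.transform import Rotation as R
# usage: plan.py x y z yaw
s=read_state(); T=[float(a) for a in sys.argv[1:5]]
R0=R.from_euler('xyz',s["tool_rot"]); R1=R.from_euler('xyz',[-np.pi/2,0,T[3]])
print("t",s["clock"],"pos",s["eef_pos"].round(1),"rot",s["tool_rot"].round(3),"F",s["force"].round(1),"w",round(s["width"],1),"q",s["qpos"].round(2))
print("shift",R0.inv().apply(np.array(T[:3])-s["eef_pos"]).round(1),"turn",(R0.inv()*R1).as_rotvec().round(3))
E
python3 plan.py 472.3 -99.6 120 -1.5764
```

```text
t 0.15 pos [ 284.8 -583.8  241.6] rot [-1.571e+00  1.000e-03 -1.117e+00] F [-0.2 -0.1 -0.6] w 85.3 q [ 1.05  0.63  0.04  1.52 -0.03  1.   -0.02]
shift [-352.8  122.1  380.8] turn [ 0.     0.459 -0.001]
```

```bash
python3 -m jog '[{"x":-34,"z":37},{"x":-68,"z":74,"ay":0.1},{"x":-102,"z":111,"ay":0.2},{"x":-136,"z":148,"ay":0.3},{"x":-170,"z":184,"ay":0.459}]'; python3 plan.py 472.3 -99.6 120 -1.5764
```

```text
t 0.15 pos [ 284.8 -583.8  241.6] rot [-1.571e+00  1.000e-03 -1.117e+00] F [-0.2 -0.1 -0.6] w 85.3 q [ 1.05  0.63  0.04  1.52 -0.03  1.   -0.02]
shift [-352.8  122.1  380.8] turn [ 0.     0.459 -0.001]$[0]: bad value
```

```bash
python3 -m jog '[{"x":-34,"y":0,"z":37,"ax":0,"ay":0,"az":0,"grip":85},{"x":-68,"y":0,"z":74,"ax":0,"ay":0.1,"az":0,"grip":85},{"x":-102,"y":0,"z":111,"ax":0,"ay":0.2,"az":0,"grip":85},{"x":-136,"y":0,"z":148,"ax":0,"ay":0.3,"az":0,"grip":85},{"x":-170,"y":0,"z":184,"ax":0,"ay":0.459,"az":0,"grip":85}]'; python3 plan.py 472.3 -99.6 120 -1.5764
```

```text
clock: 0.65
eef_pos: [376.0, -349.3, 242.2]
tool_rot: [-1.571, 0.0, -1.572]
force: [1.0, 0.1, -0.1]
width: 85.1
t 0.65 pos [ 376.  -349.3  242.2] rot [-1.571  0.    -1.572] F [ 1.   0.1 -0.1] w 85.1 q [ 0.58  0.44  0.16  1.9  -0.09  0.81 -0.78]
shift [-249.8  122.3   95.8] turn [-0.     0.004 -0.   ]
```

```bash
python3 -m jog '[{"x":-45,"y":0,"z":17,"ax":0,"ay":0,"az":0,"grip":85},{"x":-90,"y":10,"z":34,"ax":0,"ay":0,"az":0,"grip":85},{"x":-135,"y":20,"z":51,"ax":0,"ay":0,"az":0,"grip":85},{"x":-175,"y":40,"z":67,"ax":0,"ay":0,"az":0,"grip":85},{"x":-215,"y":60,"z":82,"ax":0,"ay":0,"az":0,"grip":85}]' && python3 -m jog '[{"x":-20,"y":20,"z":8,"ax":0,"ay":0,"az":0,"grip":85},{"x":-35,"y":40,"z":13.5,"ax":0,"ay":0,"az":0,"grip":85},{"x":-35,"y":60,"z":13.5,"ax":0,"ay":0,"az":0,"grip":85},{"x":-35,"y":60,"z":13.5,"ax":0,"ay":0,"az":0,"grip":85}]'; python3 plan.py 472.3 -99.6 16 -1.5764
python3 - <<'E'
from h import *
im=get_image("wrist"); cv2.imwrite("pics/w1.png",im["color"][...,::-1])
print(proj(im,[472.3,-99.6,40]),proj(im,[472.3,-99.6,36]))
E
```

```text
clock: 1.15
eef_pos: [457.7, -134.1, 182.1]
tool_rot: [-1.569, -0.0, -1.567]
force: [0.7, 0.6, -0.0]
width: 85.0
clock: 1.55
eef_pos: [468.6, -99.8, 120.3]
tool_rot: [-1.576, 0.001, -1.565]
force: [-0.7, -0.1, 0.5]
width: 84.9
t 1.55 pos [468.6 -99.8 120.3] rot [-1.576e+00  1.000e-03 -1.565e+00] F [-0.7 -0.1  0.5] w 84.9 q [ 0.08  0.59  0.1   2.09 -0.13  0.47 -1.29]
shift [-1.000e-01  1.043e+02  4.200e+00] turn [ 0.005  0.011 -0.001]
[311.86397202 249.42751766] [311.88029443 247.58504266]
```

View pics/w1.png

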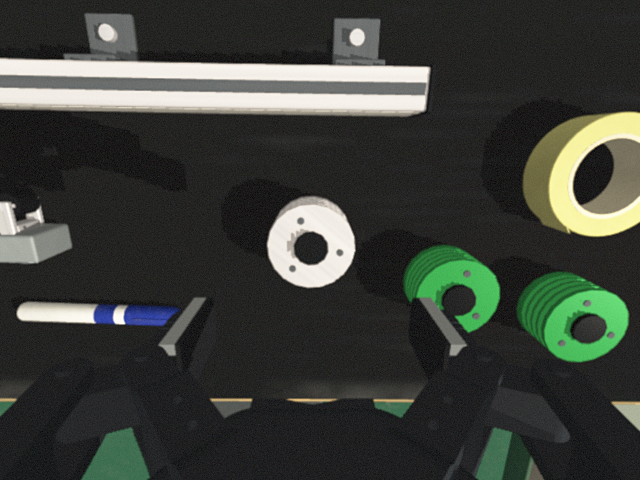

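The wrist view shows the boss at (311,249), against a predicted (312,249), so the fix is good. The green look-alike at (455,295) clears the fingers. I'll descend and grip lightly.

```bash
python3 -m jog '[{"x":0,"y":30,"z":3.7,"ax":0,"ay":0,"az":0,"grip":85},{"x":0,"y":60,"z":3.7,"ax":0,"ay":0,"az":0,"grip":85},{"x":0,"y":85,"z":3.7,"ax":0,"ay":0,"az":0,"grip":85},{"x":0,"y":102,"z":3.7,"ax":0,"ay":0,"az":0,"grip":85},{"x":0,"y":102,"z":3.7,"ax":0,"ay":0,"az":0,"grip":70}]' && python3 -m jog '[{"x":0,"y":0,"z":0,"ax":0,"ay":0,"az":0,"grip":56},{"x":0,"y":0,"z":0,"ax":0,"ay":0,"az":0,"grip":56},{"x":0,"y":0,"z":0,"ax":0,"ay":0,"az":0,"grip":56},{"x":0,"y":0,"z":0,"ax":0,"ay":0,"az":0,"grip":56}]'; python3 plan.py 520 -99.6 18 -1.5764
```

```text
clock: 2.1
eef_pos: [472.9, -101.4, 19.5]
tool_rot: [-1.574, 0.0, -1.568]
force: [-0.7, 0.0, -0.1]
width: 72.6
clock: 2.5
eef_pos: [474.9, -101.3, 21.5]
tool_rot: [-1.568, -0.001, -1.567]
force: [-0.8, -0.4, 7.2]
width: 58.0
t 2.5 pos [ 474.9 -101.3   21.5] rot [-1.568e+00 -1.000e-03 -1.567e+00] F [-0.8 -0.4  7.2] w 58.0 q [ 0.12  0.79  0.05  2.12 -0.17  0.23 -1.25]
shift [-1.6  3.7 45.1] turn [-0.003  0.009  0.001]
```

```bash
python3 - <<'E'
from h import *
s=read_state(); print(s["force"],s["eef_pos"],s["width"],s["qpos"].round(3))
im=get_image("wrist"); cv2.imwrite("pics/w2.png",im["color"][...,::-1])
im=get_image("side"); cv2.imwrite("pics/s2.png",cv2.resize(im["color"][180:300,250:410][...,::-1],None,fx=5,fy=5,interpolation=cv2.INTER_CUBIC))
s=read_state(); print(s["force"],s["eef_pos"],s["width"])
E
```

```text
[-0.75587843 -0.35553134  7.18182892] [ 474.91279676 -101.31264983   21.53734819] 58.03554891490754 [ 0.115  0.786  0.055  2.123 -0.167  0.233 -1.251]
[ 0.25573436 -1.07499557  7.84558528] [ 474.8938439  -101.29409463   21.52012862] 58.02278472079306
```

View pics/w2.png

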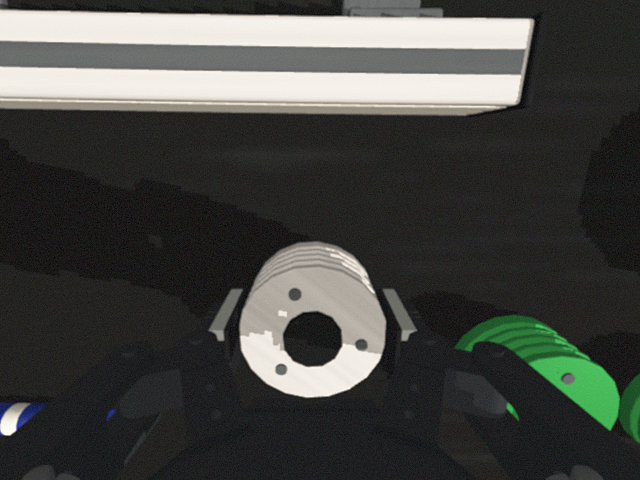

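View pics/s2.png

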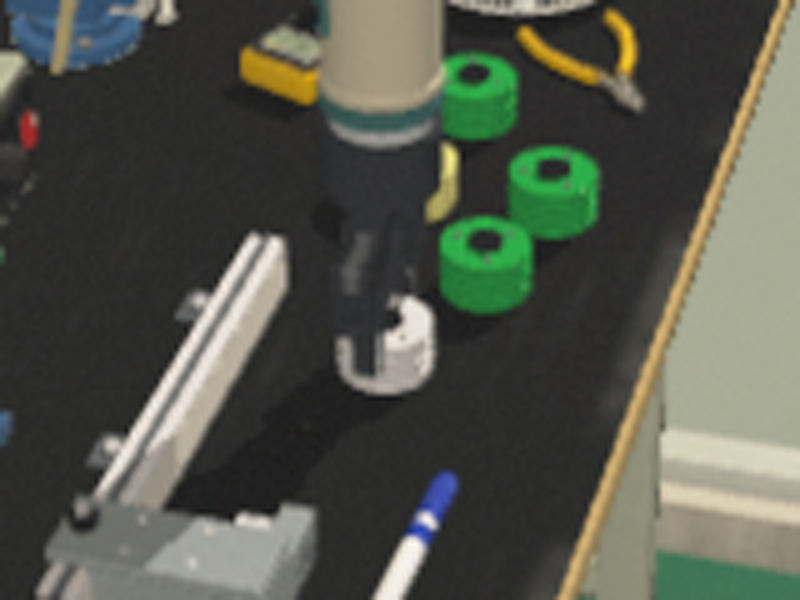

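The grip is good: the housing is between the pads, standing flat. The wrist joint is near its limit here, and moving outward frees it. I'll slide it toward the fence.

```bash
python3 -m jog '[{"x":0,"y":0,"z":10,"ax":0,"ay":0,"az":0,"grip":56},{"x":0,"y":0,"z":20,"ax":0,"ay":0,"az":0,"grip":56},{"x":0,"y":0,"z":30,"ax":0,"ay":0,"az":0,"grip":56},{"x":0,"y":0,"z":40,"ax":0,"ay":0,"az":0,"grip":56},{"x":0,"y":0,"z":47,"ax":0,"ay":0,"az":0,"grip":56}]' && python3 -m jog '[{"x":0,"y":0,"z":0,"ax":0,"ay":0,"az":0,"grip":56}]'; python3 - <<'E'
from h import *
s=read_state(); print(s["force"],s["eef_pos"],s["width"],s["qpos"].round(3))
im=get_image("wrist"); cv2.imwrite("pics/w3.png",im["color"][...,::-1])
E
```

```text
clock: 3.1
eef_pos: [520.3, -100.8, 21.5]
tool_rot: [-1.572, 0.0, -1.567]
force: [-5.0, -0.5, 11.7]
width: 58.5
clock: 3.2
eef_pos: [521.9, -100.8, 21.5]
tool_rot: [-1.569, -0.0, -1.567]
force: [-0.9, 0.5, 6.7]
width: 58.0
[-0.90598412  0.53131521  6.73223181] [ 521.89256024 -100.77896951   21.53426258] 58.02624517087396 [ 0.089  0.813  0.075  1.999 -0.167  0.333 -1.269]
```

View pics/w3.png

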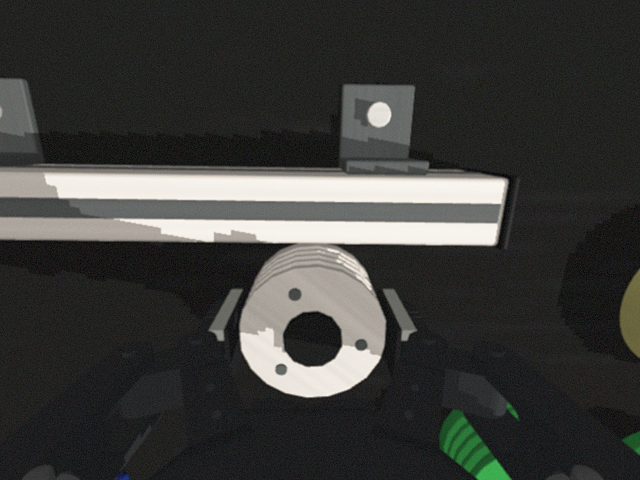

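```bash
python3 - <<'E'
from h import *
im=get_image("wrist"); g=im["color"].astype(float).mean(2)
hs=cv2.cvtColor(im["color"],cv2.COLOR_RGB2GRAY)
m=(hs[300:380,270:355]<45).astype(np.uint8)
cs,_=cv2.findContours(m,cv2.RETR_EXTERNAL,cv2.CHAIN_APPROX_NONE); c=max(cs,key=cv2.contourArea)
e=cv2.fitEllipse(c); u=(e[0][0]+270,e[0][1]+300); print(e,"boss",onz(im,*u,40))
P=[]
for c in list(range(20,160,10))+list(range(400,490,10)):
    col=g[205:270,c]; d=np.diff(col); i=np.argmin(d); P.append(onz(im,c,205+i+.5,40))
P=np.array(P); print(P[:,:2].round(1).tolist()); print(np.polyfit(P[:,1],P[:,0],1))
print("end corner",onz(im,500,243,40))
E
```

```text
((42.1157341003418, 38.458831787109375), (52.64889907836914, 56.50006866455078), 88.87107849121094) boss [ 521.6524766  -100.94010261   40.        ]
[[561.4, 2.2], [561.4, -1.3], [561.4, -4.7], [561.5, -8.2], [561.5, -11.7], [561.5, -15.2], [561.1, -18.7], [561.5, -22.2], [561.1, -25.7], [561.2, -29.2], [561.2, -32.7], [561.2, -36.2], [561.2, -39.8], [566.7, -44.0], [560.4, -132.1], [560.0, -135.7], [560.0, -139.3], [560.1, -142.8], [560.1, -146.4], [560.1, -149.9], [560.1, -153.5], [560.1, -157.0], [560.1, -160.6]]
[1.10202237e-02 5.61848360e+02]
end corner [ 560.6966161  -167.53659337   40.        ]
```

```bash
python3 -m jog '[{"x":0,"y":0,"z":3.5,"ax":0,"ay":0,"az":0,"grip":56},{"x":0,"y":0,"z":7,"ax":0,"ay":0,"az":0,"grip":56},{"x":0,"y":0,"z":7,"ax":0,"ay":0,"az":0,"grip":56}]' && python3 -m jog '[{"x":0,"y":0,"z":1,"ax":0,"ay":0,"az":0,"grip":56},{"x":0,"y":0,"z":1,"ax":0,"ay":0,"az":0,"grip":56}]'
```

```text
clock: 3.6
eef_pos: [527.5, -100.8, 21.5]
tool_rot: [-1.571, -0.0, -1.567]
force: [-2.0, 0.4, 8.7]
width: 57.6
clock: 3.8
eef_pos: [527.7, -100.8, 21.5]
tool_rot: [-1.573, 0.0, -1.567]
force: [-4.6, -0.2, 10.4]
width: 58.4
```

```bash
python3 -m jog '[{"x":0,"y":0,"z":1,"ax":0,"ay":0,"az":0,"grip":56},{"x":0,"y":0,"z":1,"ax":0,"ay":0,"az":0,"grip":56}]'
```

```text
clock: 4.0
eef_pos: [528.7, -100.8, 21.5]
tool_rot: [-1.573, 0.0, -1.567]
force: [-4.1, 0.4, 10.9]
width: 58.1
```

```bash
python3 -m jog '[{"x":0,"y":0,"z":0.8,"ax":0,"ay":0,"az":0,"grip":56},{"x":0,"y":0,"z":0.8,"ax":0,"ay":0,"az":0,"grip":56}]'
```

```text
clock: 4.2
eef_pos: [529.4, -100.8, 21.5]
tool_rot: [-1.573, 0.0, -1.567]
force: [-4.4, 0.1, 10.3]
width: 57.8
```

```bash
python3 -m jog '[{"x":0,"y":0,"z":0.8,"ax":0,"ay":0,"az":0,"grip":56},{"x":0,"y":0,"z":0.8,"ax":0,"ay":0,"az":0,"grip":56}]'
```

```text
clock: 4.4
eef_pos: [530.2, -100.8, 21.5]
tool_rot: [-1.573, 0.0, -1.567]
force: [-5.1, -0.1, 10.8]
width: 57.9
```

```bash
python3 -m jog '[{"x":0,"y":0,"z":0.5,"ax":0,"ay":0,"az":0,"grip":56},{"x":0,"y":0,"z":0.5,"ax":0,"ay":0,"az":0,"grip":56}]'; python3 - <<'E'
from h import *
im=get_image("wrist"); cv2.imwrite("pics/w4.png",cv2.resize(im["color"][180:320,180:460][...,::-1],None,fx=2.8,fy=2.8))
E
```

```text
clock: 4.6
eef_pos: [530.6, -100.8, 21.5]
tool_rot: [-1.573, 0.0, -1.567]
force: [-4.7, -0.7, 10.3]
width: 58.0
```

View pics/w4.png

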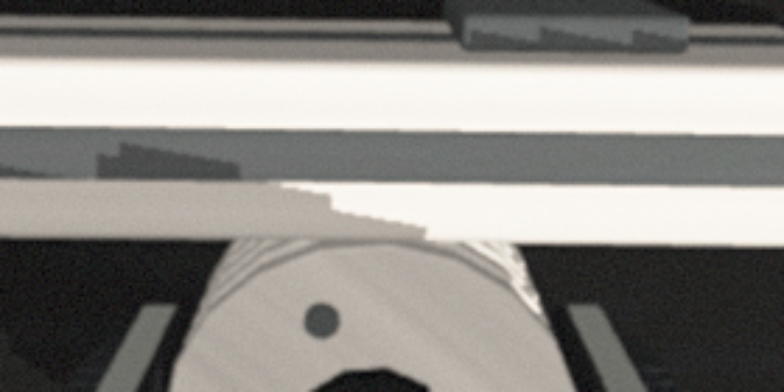

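It's within about 1 mm of the fence, so I'll feel for contact in small steps.

```bash
python3 -m jog '[{"x":0,"y":0,"z":0.5,"ax":0,"ay":0,"az":0,"grip":56},{"x":0,"y":0,"z":0.5,"ax":0,"ay":0,"az":0,"grip":56}]'
```

```text
clock: 4.85
eef_pos: [531.1, -100.8, 21.5]
tool_rot: [-1.573, 0.0, -1.567]
force: [-4.9, -0.4, 9.3]
width: 58.6
```

```bash
python3 -m jog '[{"x":0,"y":0,"z":0.5,"ax":0,"ay":0,"az":0,"grip":56},{"x":0,"y":0,"z":0.5,"ax":0,"ay":0,"az":0,"grip":56}]'
```

```text
clock: 5.05
eef_pos: [531.6, -100.8, 21.5]
tool_rot: [-1.573, 0.0, -1.567]
force: [-3.3, -0.1, 10.3]
width: 58.6
```

```bash
python3 -m jog '[{"x":0,"y":0,"z":0.5,"ax":0,"ay":0,"az":0,"grip":56},{"x":0,"y":0,"z":0.5,"ax":0,"ay":0,"az":0,"grip":56}]'
```

```text
clock: 5.25
eef_pos: [532.0, -100.8, 21.5]
tool_rot: [-1.573, 0.0, -1.567]
force: [-5.0, -0.2, 10.9]
width: 58.3
```

```bash
python3 -m jog '[{"x":0,"y":0,"z":0.4,"ax":0,"ay":0,"az":0,"grip":56},{"x":0,"y":0,"z":0.4,"ax":0,"ay":0,"az":0,"grip":56}]'
```

```text
clock: 5.45
eef_pos: [532.0, -100.8, 21.5]
tool_rot: [-1.574, 0.0, -1.568]
force: [-5.8, 0.1, 11.7]
width: 57.9
```

```bash
python3 -m jog '[{"x":0,"y":0,"z":0.4,"ax":0,"ay":0,"az":0,"grip":56},{"x":0,"y":0,"z":0.4,"ax":0,"ay":0,"az":0,"grip":56}]'
```

```text
clock: 5.65
eef_pos: [532.0, -100.8, 21.5]
tool_rot: [-1.574, 0.0, -1.567]
force: [-5.8, 0.2, 12.4]
width: 58.2
```

It touches the fence: x stays at 532.0 while the command advances, with the force up only about 1 N over drag. I'll release, rise and turn to the pushing pose.

```bash
python3 -m jog '[{"x":0,"y":0,"z":0,"ax":0,"ay":0,"az":0,"grip":66},{"x":0,"y":0,"z":-0.6,"ax":0,"ay":0,"az":0,"grip":85},{"x":0,"y":0,"z":-0.6,"ax":0,"ay":0,"az":0,"grip":85},{"x":0,"y":0,"z":-0.6,"ax":0,"ay":0,"az":0,"grip":85},{"x":0,"y":0,"z":-0.6,"ax":0,"ay":0,"az":0,"grip":85}]' && python3 -m jog '[{"x":0,"y":-15,"z":-0.6,"ax":0,"ay":0,"az":0,"grip":85},{"x":0,"y":-35,"z":-0.6,"ax":0,"ay":0,"az":0,"grip":85},{"x":0,"y":-65,"z":-0.6,"ax":0,"ay":0,"az":0,"grip":85},{"x":0,"y":-85,"z":-0.6,"ax":0,"ay":0,"az":0,"grip":85},{"x":0,"y":-85,"z":-0.6,"ax":0,"ay":0,"az":0,"grip":85}]'
python3 - <<'E'
from h import *
im=get_image("wrist"); cv2.imwrite("pics/w5.png",im["color"][...,::-1])
E
python3 plan.py 528 -160 100 -0.157
```

```text
clock: 6.15
eef_pos: [533.9, -100.6, 20.2]
tool_rot: [-1.571, 0.0, -1.567]
force: [0.0, -0.2, -0.5]
width: 84.7
clock: 6.65
eef_pos: [535.2, -101.1, 108.9]
tool_rot: [-1.565, -0.001, -1.567]
force: [0.6, -0.0, -0.4]
width: 85.4
t 6.7 pos [ 534.3 -100.8  107.4] rot [-1.567e+00 -1.000e-03 -1.567e+00] F [-0.3  0.5  0. ] w 84.8 q [ 0.06  0.67  0.12  1.94 -0.15  0.53 -1.29]
shift [59.2  7.4 -6.5] turn [-0.003 -1.41   0.003]
```

View pics/w5.png

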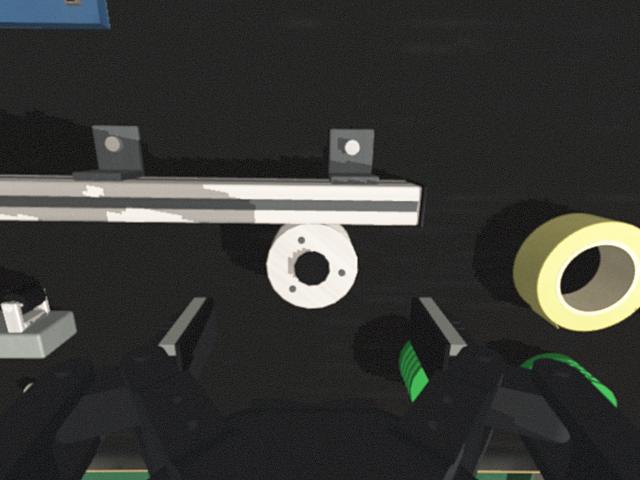

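The housing stands against the fence (boss at (312,267)). Now I'll turn and close the fingers behind it.

```bash
python3 -m jog '[{"x":12,"y":0,"z":-2,"ax":0,"ay":-0.14,"az":0,"grip":0},{"x":24,"y":0,"z":-4,"ax":0,"ay":-0.28,"az":0,"grip":0},{"x":36,"y":0,"z":-6,"ax":0,"ay":-0.42,"az":0,"grip":0},{"x":48,"y":0,"z":-6.5,"ax":0,"ay":-0.56,"az":0,"grip":0},{"x":59,"y":0,"z":-6.5,"ax":0,"ay":-0.7,"az":0,"grip":0}]' && python3 -m jog '[{"x":0,"y":0,"z":0,"ax":0,"ay":-0.14,"az":0,"grip":0},{"x":0,"y":0,"z":0,"ax":0,"ay":-0.28,"az":0,"grip":0},{"x":0,"y":0,"z":0,"ax":0,"ay":-0.42,"az":0,"grip":0},{"x":0,"y":0,"z":0,"ax":0,"ay":-0.56,"az":0,"grip":0},{"x":0,"y":0,"z":0,"ax":0,"ay":-0.71,"az":0,"grip":0}]'
python3 -m jog '[{"x":0,"y":0,"z":0,"ax":0,"ay":0,"az":0,"grip":0}]'
python3 plan.py 528 -160 20 -0.157
```

```text
clock: 7.2
eef_pos: [525.9, -160.1, 104.5]
tool_rot: [-1.572, 0.002, -0.861]
force: [0.6, 0.3, 0.3]
width: 12.2
clock: 7.7
eef_pos: [526.0, -159.5, 104.5]
tool_rot: [-1.57, 0.002, -0.151]
force: [-0.9, 0.8, 0.0]
width: -0.1
clock: 7.8
eef_pos: [526.0, -159.6, 104.5]
tool_rot: [-1.57, 0.002, -0.157]
force: [-0.1, -0.4, 0.6]
width: 0.0
t 7.8 pos [ 526.  -159.6  104.5] rot [-1.57   0.002 -0.157] F [-0.1 -0.4  0.6] w 0.0 q [ 0.43  0.69 -0.28  1.91  0.33  0.58 -0.23]
shift [ 2.1 84.5 -0.2] turn [-0.001  0.    -0.002]
```

```bash
python3 -m jog '[{"x":2,"y":25,"z":0,"ax":0,"ay":0,"az":0,"grip":0},{"x":2,"y":50,"z":0,"ax":0,"ay":0,"az":0,"grip":0},{"x":2,"y":72,"z":0,"ax":0,"ay":0,"az":0,"grip":0},{"x":2,"y":84,"z":0,"ax":0,"ay":0,"az":0,"grip":0},{"x":2,"y":84,"z":0,"ax":0,"ay":0,"az":0,"grip":0}]'
python3 - <<'E'
from h import *
im=get_image("wrist"); cv2.imwrite("pics/w6.png",im["color"][...,::-1])
im=get_image("side"); cv2.imwrite("pics/s6.png",cv2.resize(im["color"][180:320,230:390][...,::-1],None,fx=4,fy=4,interpolation=cv2.INTER_CUBIC))
E
python3 plan.py 529 -142 20 -0.157
```

```text
clock: 8.3
eef_pos: [527.4, -159.6, 19.7]
tool_rot: [-1.571, 0.004, -0.159]
force: [-0.0, -0.3, -0.0]
width: -0.3
t 8.4 pos [ 529.  -159.9   21.6] rot [-1.571 -0.    -0.158] F [0.3 1.4 0.8] w 0.4 q [ 0.38  0.83 -0.21  1.93  0.39  0.41 -0.28]
shift [-2.8  1.6 17.7] turn [ 0.    -0.001  0.   ]
```

View pics/w6.png

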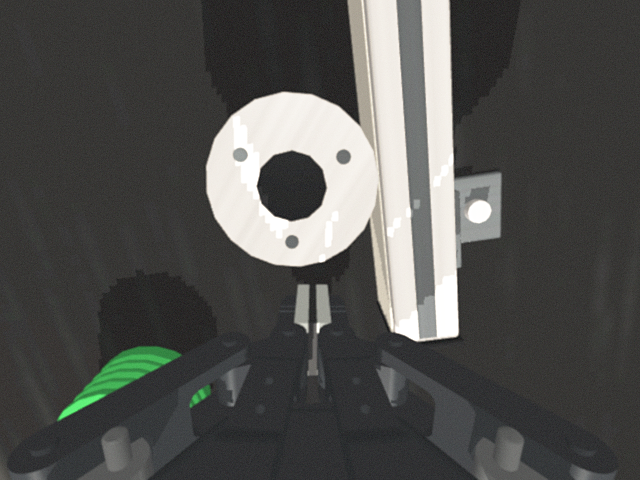

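View pics/s6.png

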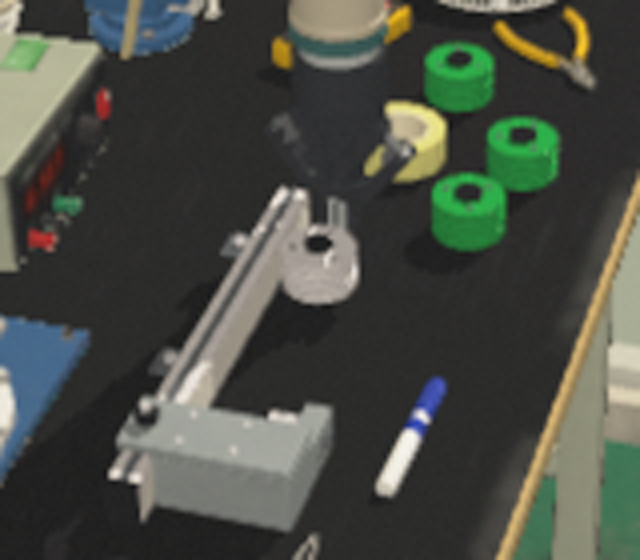

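The housing is against the fence, boss at (292,186) in the wrist view, with the pad tips about 7 mm right of its line. I'll line up so the 9° tilted face meets it centrally, then approach.

```bash
python3 -m jog '[{"x":-3,"y":0,"z":6,"ax":0,"ay":0,"az":0,"grip":0},{"x":-5,"y":0,"z":11,"ax":0,"ay":0,"az":0,"grip":0},{"x":-5,"y":0,"z":11,"ax":0,"ay":0,"az":0,"grip":0}]'; python3 plan.py 525.6 -141.5 20 -0.157
```

```text
clock: 8.7
eef_pos: [525.8, -146.9, 22.1]
tool_rot: [-1.57, -0.001, -0.155]
force: [0.2, -0.3, -0.3]
width: -0.2
t 8.7 pos [ 525.8 -146.9   22.1] rot [-1.57e+00 -1.00e-03 -1.55e-01] F [ 0.2 -0.3 -0.3] w -0.2 q [ 0.35  0.83 -0.2   1.95  0.38  0.4  -0.3 ]
shift [-1.1  2.1  5.3] turn [-0.001  0.002  0.001]
```

```bash
python3 -m jog '[{"x":-0.4,"y":1,"z":2,"ax":0,"ay":0,"az":0,"grip":0},{"x":-0.7,"y":2,"z":4,"ax":0,"ay":0,"az":0,"grip":0},{"x":-1,"y":2,"z":6,"ax":0,"ay":0,"az":0,"grip":0},{"x":-1.3,"y":2,"z":8,"ax":0,"ay":0,"az":0,"grip":0},{"x":-1.6,"y":2,"z":10,"ax":0,"ay":0,"az":0,"grip":0}]'
```

```text
clock: 9.2
eef_pos: [525.4, -138.4, 19.2]
tool_rot: [-1.571, 0.0, -0.157]
force: [0.0, -1.8, 0.1]
width: -0.1
```

In contact, Fy about -1.8 N. I'll slide on in steps, watching the force.

```bash
python3 -m jog '[{"x":-0.7,"y":0,"z":5,"ax":0,"ay":0,"az":0,"grip":0},{"x":-1.5,"y":0,"z":10,"ax":0,"ay":0,"az":0,"grip":0},{"x":-2.2,"y":0,"z":15,"ax":0,"ay":0,"az":0,"grip":0},{"x":-3,"y":0,"z":20,"ax":0,"ay":0,"az":0,"grip":0},{"x":-3.7,"y":0,"z":25,"ax":0,"ay":0,"az":0,"grip":0}]'; python3 - <<'E'
from h import *
im=get_image("wrist"); cv2.imwrite("pics/w7.png",im["color"][...,::-1])
E
```

```text
clock: 9.7
eef_pos: [525.8, -112.3, 19.3]
tool_rot: [-1.571, -0.0, -0.157]
force: [0.2, -1.4, -0.3]
width: 0.0
```

View pics/w7.png

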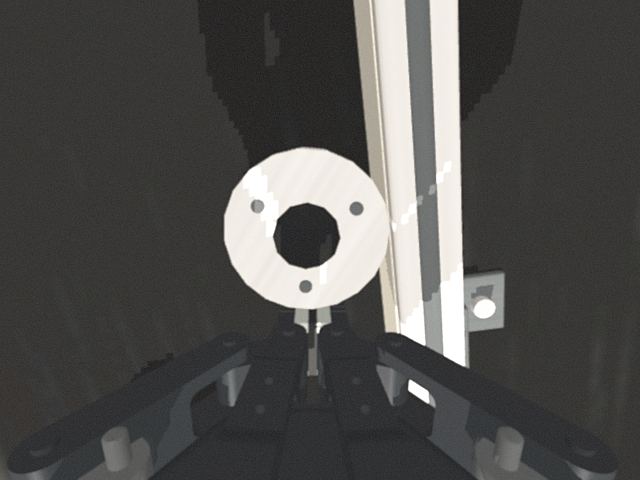

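The housing (boss at (307,236)) stays against the fence edge. I'll continue.

```bash
python3 -m jog '[{"x":-1.2,"y":0,"z":8,"ax":0,"ay":0,"az":0,"grip":0},{"x":-2.4,"y":0,"z":16,"ax":0,"ay":0,"az":0,"grip":0},{"x":-3.6,"y":0,"z":24,"ax":0,"ay":0,"az":0,"grip":0},{"x":-4.8,"y":0,"z":32,"ax":0,"ay":0,"az":0,"grip":0},{"x":-6,"y":0,"z":40,"ax":0,"ay":0,"az":0,"grip":0}]' && python3 -m jog '[{"x":-1.2,"y":0,"z":8,"ax":0,"ay":0,"az":0,"grip":0},{"x":-2.4,"y":0,"z":16,"ax":0,"ay":0,"az":0,"grip":0},{"x":-3.6,"y":0,"z":24,"ax":0,"ay":0,"az":0,"grip":0},{"x":-4.8,"y":0,"z":32,"ax":0,"ay":0,"az":0,"grip":0},{"x":-6,"y":0,"z":40,"ax":0,"ay":0,"az":0,"grip":0}]'; python3 - <<'E'
from h import *
im=get_image("wrist"); cv2.imwrite("pics/w8.png",im["color"][...,::-1])
E
```

```text
clock: 10.25
eef_pos: [526.2, -71.6, 19.4]
tool_rot: [-1.571, -0.0, -0.157]
force: [-0.6, -1.8, -0.3]
width: 0.1
clock: 10.75
eef_pos: [526.5, -31.4, 19.3]
tool_rot: [-1.571, 0.0, -0.157]
force: [-0.4, -1.0, 0.6]
width: 0.2
```

View pics/w8.png

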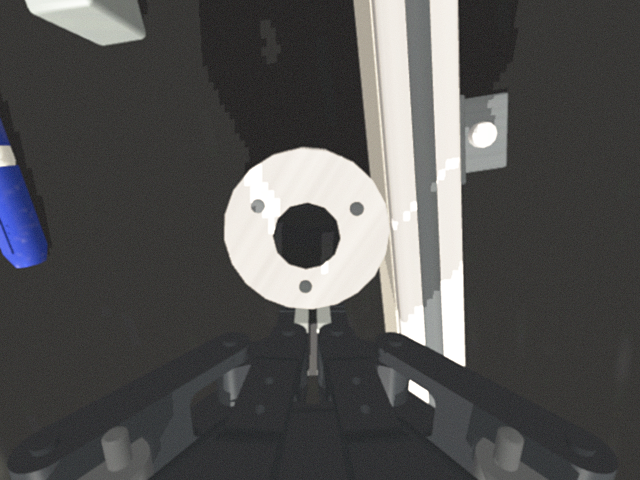

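The housing is still seated against the fence (boss at (307,236)). Its keeper is coming into view at top left.

```bash
python3 -m jog '[{"x":-1.2,"y":0,"z":8,"ax":0,"ay":0,"az":0,"grip":0},{"x":-2.4,"y":0,"z":16,"ax":0,"ay":0,"az":0,"grip":0},{"x":-3.6,"y":0,"z":24,"ax":0,"ay":0,"az":0,"grip":0},{"x":-4.8,"y":0,"z":32,"ax":0,"ay":0,"az":0,"grip":0},{"x":-6,"y":0,"z":40,"ax":0,"ay":0,"az":0,"grip":0}]' && python3 -m jog '[{"x":-0.7,"y":0,"z":5,"ax":0,"ay":0,"az":0,"grip":0},{"x":-1.5,"y":0,"z":10,"ax":0,"ay":0,"az":0,"grip":0},{"x":-2.2,"y":0,"z":15,"ax":0,"ay":0,"az":0,"grip":0},{"x":-2.6,"y":0,"z":17.5,"ax":0,"ay":0,"az":0,"grip":0},{"x":-3,"y":0,"z":20,"ax":0,"ay":0,"az":0,"grip":0}]'; python3 - <<'E'
from h import *
im=get_image("wrist"); cv2.imwrite("pics/w9.png",im["color"][...,::-1])
print(onz(im,307,236,40),read_state()["eef_pos"])
E
```

```text
clock: 11.3
eef_pos: [526.8, 9.1, 19.3]
tool_rot: [-1.571, -0.0, -0.157]
force: [-0.5, -0.5, -0.3]
width: -0.1
clock: 11.8
eef_pos: [527.0, 28.7, 19.3]
tool_rot: [-1.571, -0.0, -0.157]
force: [-1.2, -1.6, 0.2]
width: -0.0
[531.96531047  69.81452486  40.        ] [527.03611712  29.22062059  19.35186034]
```

View pics/w9.png

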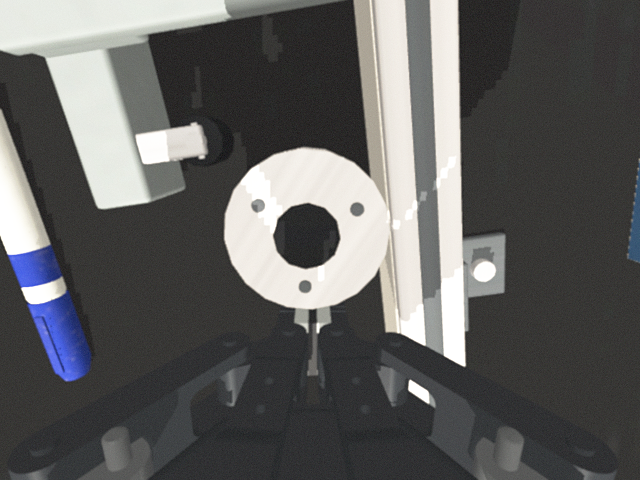

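The roller (black) shows at about (212,141), with the housing at (307,236).

```bash
python3 - <<'E'
from h import *
im=get_image("wrist")
print(onz(im,210,142,29).round(1),onz(im,232,141,20).round(1),onz(im,185,205,36).round(1),"roof edge",onz(im,300,8,54).round(1),onz(im,350,0,54).round(1))
E
```

```text
[503.2 106.5  29. ] [508.8 106.   20. ] [491.5  87.   36. ] roof edge [540.7 133.   54. ] [553.2 132.8  54. ]
```

Roller at y≈105.5, so I expect first touch at TCP y≈44 and the buffer at ≈87.

```bash
python3 -m jog '[{"x":-0.7,"y":0,"z":5,"ax":0,"ay":0,"az":0,"grip":0},{"x":-1.5,"y":0,"z":10,"ax":0,"ay":0,"az":0,"grip":0},{"x":-2,"y":0,"z":13,"ax":0,"ay":0,"az":0,"grip":0}]' && for i in 1; do python3 -m jog '[{"x":-0.2,"y":0,"z":1.5,"ax":0,"ay":0,"az":0,"grip":0},{"x":-0.4,"y":0,"z":3,"ax":0,"ay":0,"az":0,"grip":0},{"x":-0.7,"y":0,"z":4.5,"ax":0,"ay":0,"az":0,"grip":0},{"x":-0.9,"y":0,"z":6,"ax":0,"ay":0,"az":0,"grip":0}]'; done
```

```text
clock: 12.2
eef_pos: [527.0, 42.6, 19.3]
tool_rot: [-1.57, -0.0, -0.156]
force: [-0.0, -1.9, -0.6]
width: -0.2
clock: 12.6
eef_pos: [526.6, 46.3, 19.3]
tool_rot: [-1.573, 0.001, -0.158]
force: [-0.3, -6.5, 2.0]
width: -0.1
```

```bash
python3 -m jog '[{"x":-0.2,"y":0,"z":1.5,"ax":0,"ay":0,"az":0,"grip":0},{"x":-0.4,"y":0,"z":3,"ax":0,"ay":0,"az":0,"grip":0}]'; python3 -m jog '[{"x":-0.2,"y":0,"z":1.5,"ax":0,"ay":0,"az":0,"grip":0},{"x":-0.4,"y":0,"z":3,"ax":0,"ay":0,"az":0,"grip":0}]'
```

```text
clock: 12.8
eef_pos: [526.1, 48.5, 19.3]
tool_rot: [-1.574, 0.002, -0.159]
force: [-1.7, -6.9, 2.6]
width: 0.1
clock: 13.0
eef_pos: [525.9, 51.4, 19.3]
tool_rot: [-1.574, 0.002, -0.159]
force: [-2.3, -6.5, 2.3]
width: 0.2
```

Roller engaged at about 6.5 N, as expected. I'll continue slowly.

```bash
python3 -m jog '[{"x":-0.2,"y":0,"z":1.5,"ax":0,"ay":0,"az":0,"grip":0},{"x":-0.4,"y":0,"z":3,"ax":0,"ay":0,"az":0,"grip":0},{"x":-0.7,"y":0,"z":4.5,"ax":0,"ay":0,"az":0,"grip":0},{"x":-0.9,"y":0,"z":6,"ax":0,"ay":0,"az":0,"grip":0}]'; python3 -m jog '[{"x":-0.2,"y":0,"z":1.5,"ax":0,"ay":0,"az":0,"grip":0},{"x":-0.4,"y":0,"z":3,"ax":0,"ay":0,"az":0,"grip":0},{"x":-0.7,"y":0,"z":4.5,"ax":0,"ay":0,"az":0,"grip":0}]'; python3 - <<'E'
from h import *
im=get_image("wrist"); cv2.imwrite("pics/w10.png",im["color"][...,::-1])
E
```

```text
clock: 13.4
eef_pos: [525.9, 57.7, 19.3]
tool_rot: [-1.574, 0.002, -0.159]
force: [-2.0, -5.7, 1.9]
width: -0.2
clock: 13.7
eef_pos: [525.9, 62.7, 19.2]
tool_rot: [-1.574, 0.002, -0.159]
force: [-2.3, -4.5, 2.0]
width: 0.2
```

View pics/w10.png

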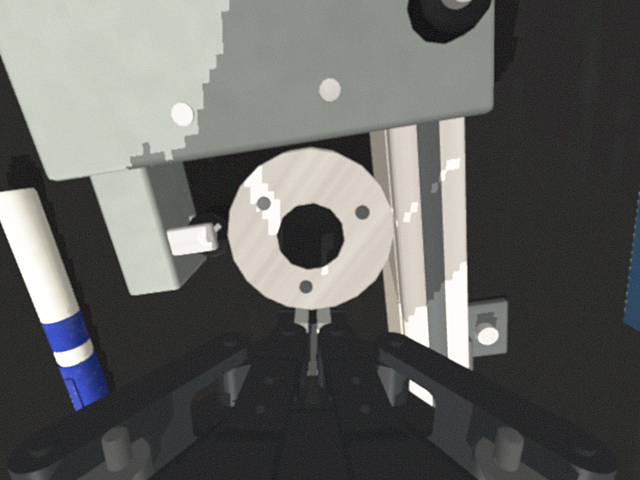

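Near the peak: roller at (208,235) beside the housing, which stays on the fence. I'll continue gently.

```bash
python3 -m jog '[{"x":-0.2,"y":0,"z":1.2,"ax":0,"ay":0,"az":0,"grip":0},{"x":-0.4,"y":0,"z":2.4,"ax":0,"ay":0,"az":0,"grip":0},{"x":-0.6,"y":0,"z":3.6,"ax":0,"ay":0,"az":0,"grip":0},{"x":-0.8,"y":0,"z":4.8,"ax":0,"ay":0,"az":0,"grip":0}]'; python3 -m jog '[{"x":-0.2,"y":0,"z":1.2,"ax":0,"ay":0,"az":0,"grip":0},{"x":-0.4,"y":0,"z":2.4,"ax":0,"ay":0,"az":0,"grip":0},{"x":-0.6,"y":0,"z":3.6,"ax":0,"ay":0,"az":0,"grip":0}]';  python3 -m jog '[{"x":-0.2,"y":0,"z":1.2,"ax":0,"ay":0,"az":0,"grip":0},{"x":-0.4,"y":0,"z":2.4,"ax":0,"ay":0,"az":0,"grip":0}]'
```

```text
clock: 14.15
eef_pos: [527.2, 69.8, 19.2]
tool_rot: [-1.57, 0.0, -0.157]
force: [-1.7, -2.1, 0.6]
width: -0.0
clock: 14.45
eef_pos: [528.0, 74.0, 19.5]
tool_rot: [-1.569, -0.001, -0.156]
force: [-0.4, -1.1, -0.2]
width: 0.2
clock: 14.65
eef_pos: [527.7, 76.2, 19.4]
tool_rot: [-1.57, -0.001, -0.157]
force: [-0.1, -0.3, -0.4]
width: 0.2
```

```bash
python3 -m jog '[{"x":-0.2,"y":0,"z":1.5,"ax":0,"ay":0,"az":0,"grip":0},{"x":-0.4,"y":0,"z":3,"ax":0,"ay":0,"az":0,"grip":0},{"x":-0.6,"y":0,"z":4,"ax":0,"ay":0,"az":0,"grip":0}]'; python3 - <<'E'
from h import *
im=get_image("wrist"); cv2.imwrite("pics/w11.png",im["color"][...,::-1])
E
```

```text
clock: 14.95
eef_pos: [527.5, 80.0, 19.4]
tool_rot: [-1.57, -0.001, -0.157]
force: [-0.7, 0.2, 0.6]
width: -0.0
```

View pics/w11.png

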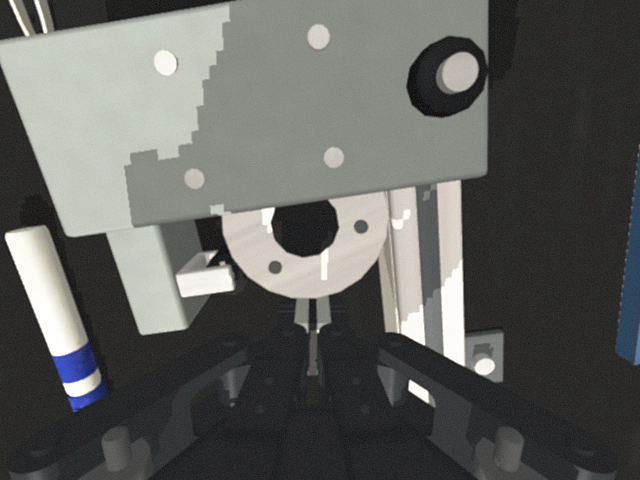

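The housing slipped a few mm ahead (boss at (304,224)) as the roller closes behind it. I'll push on to the buffer in small steps.

```bash
python3 -m jog '[{"x":-0.2,"y":0,"z":1,"ax":0,"ay":0,"az":0,"grip":0},{"x":-0.3,"y":0,"z":2,"ax":0,"ay":0,"az":0,"grip":0},{"x":-0.4,"y":0,"z":3,"ax":0,"ay":0,"az":0,"grip":0}]'; python3 -m jog '[{"x":-0.2,"y":0,"z":1,"ax":0,"ay":0,"az":0,"grip":0},{"x":-0.3,"y":0,"z":2,"ax":0,"ay":0,"az":0,"grip":0}]'
```

```text
clock: 15.3
eef_pos: [527.3, 82.6, 19.3]
tool_rot: [-1.571, -0.0, -0.157]
force: [-0.4, 0.1, 0.4]
width: -0.0
clock: 15.5
eef_pos: [527.3, 84.7, 19.3]
tool_rot: [-1.571, 0.0, -0.157]
force: [-0.6, -0.4, -0.8]
width: 0.1
```

```bash
python3 -m jog '[{"x":-0.2,"y":0,"z":1,"ax":0,"ay":0,"az":0,"grip":0},{"x":-0.2,"y":0,"z":1,"ax":0,"ay":0,"az":0,"grip":0}]'
```

```text
clock: 15.7
eef_pos: [527.3, 85.8, 19.3]
tool_rot: [-1.571, -0.0, -0.157]
force: [0.3, 0.3, -0.5]
width: -0.0
```

```bash
python3 -m jog '[{"x":-0.2,"y":0,"z":1,"ax":0,"ay":0,"az":0,"grip":0},{"x":-0.2,"y":0,"z":1,"ax":0,"ay":0,"az":0,"grip":0}]'
```

```text
clock: 15.9
eef_pos: [527.3, 86.7, 19.3]
tool_rot: [-1.571, -0.0, -0.157]
force: [0.2, 0.1, 0.4]
width: -0.1
```

```bash
python3 -m jog '[{"x":-0.2,"y":0,"z":1,"ax":0,"ay":0,"az":0,"grip":0},{"x":-0.2,"y":0,"z":1,"ax":0,"ay":0,"az":0,"grip":0}]'
```

```text
clock: 16.1
eef_pos: [527.2, 87.8, 19.3]
tool_rot: [-1.571, -0.0, -0.157]
force: [-0.1, -1.2, -0.7]
width: -0.1
```

Contact again. I'm aiming for about 7–9 N.

```bash
python3 -m jog '[{"x":-0.1,"y":0,"z":0.8,"ax":0,"ay":0,"az":0,"grip":0},{"x":-0.1,"y":0,"z":0.8,"ax":0,"ay":0,"az":0,"grip":0}]'
```

```text
clock: 16.3
eef_pos: [527.2, 88.3, 19.3]
tool_rot: [-1.571, 0.0, -0.157]
force: [-0.6, -0.7, 0.1]
width: -0.2
```

```bash
python3 -m jog '[{"x":-0.1,"y":0,"z":0.8,"ax":0,"ay":0,"az":0,"grip":0},{"x":-0.1,"y":0,"z":0.8,"ax":0,"ay":0,"az":0,"grip":0}]'
```

```text
clock: 16.5
eef_pos: [527.2, 88.9, 19.3]
tool_rot: [-1.571, 0.0, -0.157]
force: [-1.7, -0.7, -0.7]
width: -0.6
```

```bash
python3 -m jog '[{"x":-0.1,"y":0,"z":0.8,"ax":0,"ay":0,"az":0,"grip":0},{"x":-0.1,"y":0,"z":0.8,"ax":0,"ay":0,"az":0,"grip":0}]'
```

```text
clock: 16.7
eef_pos: [527.1, 89.3, 19.3]
tool_rot: [-1.572, 0.0, -0.158]
force: [-0.3, -2.9, 0.5]
width: 0.2
```

```bash
python3 -m jog '[{"x":-0.1,"y":0,"z":0.8,"ax":0,"ay":0,"az":0,"grip":0},{"x":-0.1,"y":0,"z":0.8,"ax":0,"ay":0,"az":0,"grip":0}]'
```

```text
clock: 16.9
eef_pos: [527.1, 89.6, 19.3]
tool_rot: [-1.572, 0.0, -0.158]
force: [0.4, -4.5, 1.1]
width: 0.1
```

```bash
python3 -m jog '[{"x":-0.1,"y":0,"z":0.8,"ax":0,"ay":0,"az":0,"grip":0},{"x":-0.1,"y":0,"z":0.8,"ax":0,"ay":0,"az":0,"grip":0}]'
```

```text
clock: 17.1
eef_pos: [527.0, 89.9, 19.3]
tool_rot: [-1.573, 0.001, -0.158]
force: [-0.8, -5.3, 2.2]
width: -0.2
```

```bash
python3 -m jog '[{"x":-0.1,"y":0,"z":0.8,"ax":0,"ay":0,"az":0,"grip":0},{"x":-0.1,"y":0,"z":0.8,"ax":0,"ay":0,"az":0,"grip":0}]'
```

```text
clock: 17.3
eef_pos: [527.0, 90.1, 19.3]
tool_rot: [-1.574, 0.001, -0.159]
force: [-0.4, -7.4, 2.6]
width: 0.0
```

```bash
python3 -m jog '[{"x":-0.1,"y":0,"z":0.8,"ax":0,"ay":0,"az":0,"grip":0},{"x":-0.1,"y":0,"z":0.8,"ax":0,"ay":0,"az":0,"grip":0}]'
```

```text
clock: 17.5
eef_pos: [526.9, 90.3, 19.3]
tool_rot: [-1.575, 0.001, -0.159]
force: [-0.9, -8.7, 3.3]
width: -0.3
```

Force is about 8.7 N and the buffer has given about 1.2 mm (89.1→90.3). I'll hold for a moment, then withdraw straight back and up.

```bash
python3 -m jog '[{"x":0,"y":0,"z":0,"ax":0,"ay":0,"az":0,"grip":0},{"x":0,"y":0,"z":0,"ax":0,"ay":0,"az":0,"grip":0},{"x":0,"y":0,"z":0,"ax":0,"ay":0,"az":0,"grip":0}]'; python3 - <<'E'
from h import *
im=get_image("wrist"); cv2.imwrite("pics/w12.png",im["color"][...,::-1])
E
python3 -m jog '[{"x":0.2,"y":0,"z":-1.5,"ax":0,"ay":0,"az":0,"grip":0},{"x":0.5,"y":0,"z":-3,"ax":0,"ay":0,"az":0,"grip":0},{"x":1,"y":0,"z":-6,"ax":0,"ay":0,"az":0,"grip":0},{"x":2,"y":0,"z":-14,"ax":0,"ay":0,"az":0,"grip":0},{"x":4,"y":0,"z":-26,"ax":0,"ay":0,"az":0,"grip":0}]' && python3 -m jog '[{"x":2,"y":0,"z":-15,"ax":0,"ay":0,"az":0,"grip":0},{"x":2,"y":-25,"z":-20,"ax":0,"ay":0,"az":0,"grip":0},{"x":2,"y":-60,"z":-20,"ax":0,"ay":0,"az":0,"grip":0},{"x":2,"y":-90,"z":-20,"ax":0,"ay":0,"az":0,"grip":0},{"x":2,"y":-90,"z":-20,"ax":0,"ay":0,"az":0,"grip":0}]'
python3 - <<'E'
from h import *
im=get_image("wrist"); cv2.imwrite("pics/w13.png",im["color"][...,::-1])
im=get_image("top"); cv2.imwrite("pics/t13.png",im["color"][...,::-1])
im=get_image("side"); cv2.imwrite("pics/s13.png",cv2.resize(im["color"][180:330,230:430][...,::-1],None,fx=4,fy=4,interpolation=cv2.INTER_CUBIC))
E
```

```text
clock: 17.8
eef_pos: [526.9, 90.3, 19.3]
tool_rot: [-1.575, 0.001, -0.159]
force: [-0.4, -8.5, 3.1]
width: -0.3
clock: 18.35
eef_pos: [527.6, 68.1, 19.4]
tool_rot: [-1.569, -0.001, -0.155]
force: [0.1, -0.4, -0.5]
width: -0.1
clock: 18.85
eef_pos: [528.8, 45.8, 112.8]
tool_rot: [-1.569, -0.007, -0.159]
force: [1.6, 0.1, -0.7]
width: -0.2
```

View pics/w12.png

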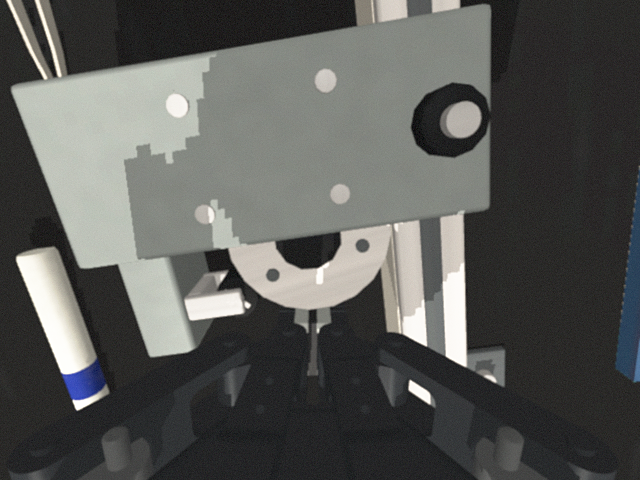

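View pics/w13.png

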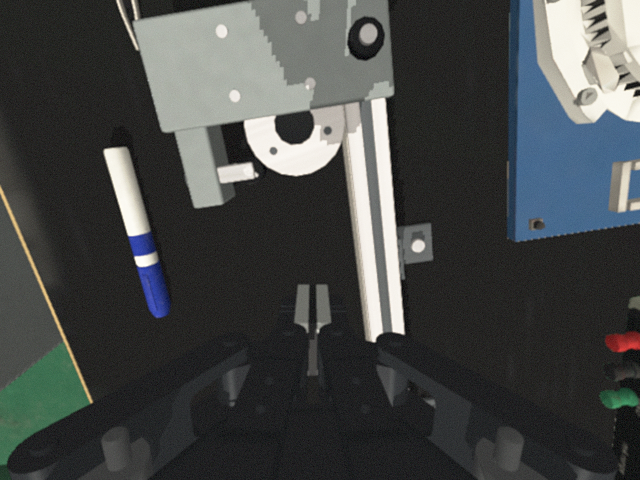

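View pics/t13.png

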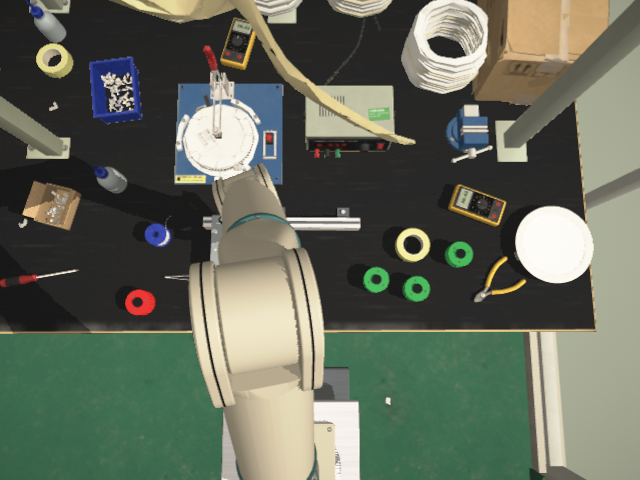

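View pics/s13.png

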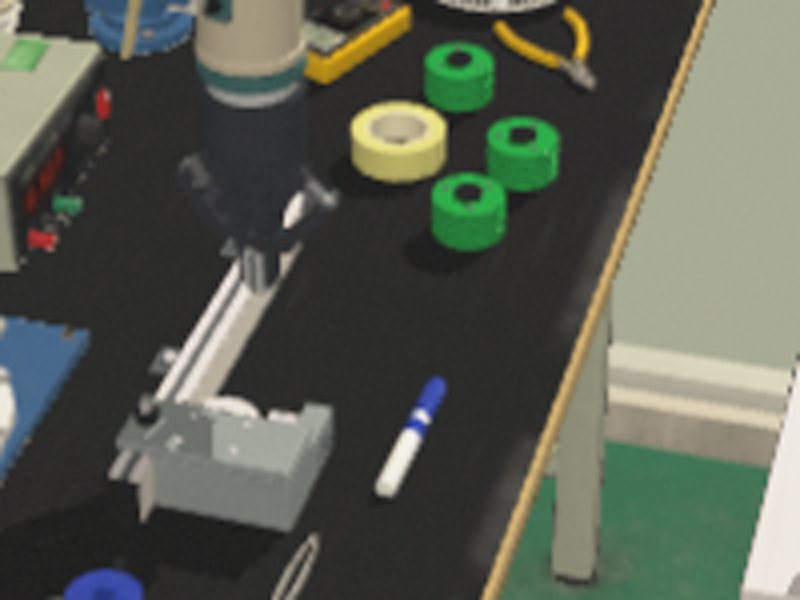

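```bash
python3 - <<'E'
from h import *
im=get_image("wrist"); c=im["color"][90:220,160:400][...,::-1]; cv2.imwrite("pics/w14.png",cv2.resize(c,None,fx=3.3,fy=3.3,interpolation=cv2.INTER_CUBIC))
g=cv2.cvtColor(im["color"],cv2.COLOR_RGB2HSV)
# lower rim of housing top face (z=36): nearest edge point along the lane
for u,v in((295,176),(270,168),(320,168),(248,125)): print((u,v),onz(im,u,v,36).round(1))
print("roller edge",onz(im,258,174,29).round(1), "centre if y",onz(im,258,174,34).round(1)); print(read_state()["eef_pos"],read_state()["force"])
E
```

```text
(295, 176) [524.   99.7  36. ]
(270, 168) [509.9 106.8  36. ]
(320, 168) [539.7 102.   36. ]
(248, 125) [502.  132.8  36. ]
roller edge [500.8 104.   29. ] centre if y [501.7 104.3  34. ]
[525.38138651  45.97205392 108.51487657] [-0.132489   -0.16301366 -0.07030565]
```

View pics/w14.png

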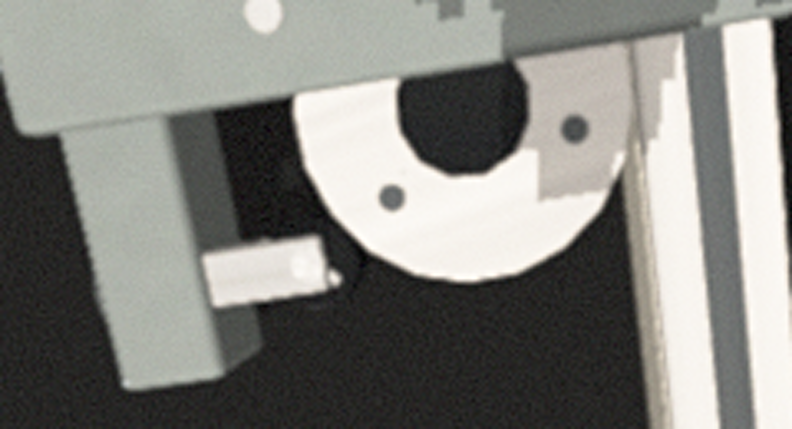

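The last crop shows the housing standing in the dock beside the fence, with the roller behind it. A 30 mm circle through its rim puts the centre at y≈129, against about 126 needed for the roller to be fully out. The other things haven't moved and the arm is clear, so I'm handing in.

```bash
python3 -c "
from cell import *
print(read_state()['clock'],read_state()['force']); print(finish_job())"
```

```text
19.05 [-0.132489   -0.16301366 -0.07030565]
the job is handed in; nothing more can be done
None
```

The lamp housing is in the test dock with the roller closed behind it, and I handed the job in at 19.05 s. I gripped the housing and slid it onto the right half of the fence until I felt contact. Then I pushed it left with the closed fingers, past the roller and onto the buffer.

- **Forces:** passing the roller took about 6.5–7 N. At the end I pushed with about 8.7 N, which pressed the buffer by roughly 1.2 mm. I judged that from the 6 N/mm rise in force and the tool's travel.
- **Final position:** the last wrist picture puts the housing's centre about 24 mm beyond the roller, against the 20.8 mm needed for the roller to be fully out. The last reading showed no force on the tool.
- **Bystanders:** everything in view in the last pictures lay where it had been. The marker pen and the tweezers were partly hidden in some of them.
- **Disagreements:**
  - The fence face felt about 1.5 mm farther out than the camera measured.
  - The buffer was felt 1–2 mm later than predicted. Both are within the calibration error.
  - As the roller closed, the housing ran a few mm ahead of the fingers.

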